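# Key the index disc onto its drive pin

### The arm

A 6-joint arm with a two-finger parallel gripper is mounted at the origin on the work surface. World frame = base frame: x ahead of the robot, y to its left, z up, the work surface at z = 0. Lengths are in m, angles in rad, forces in N, time in s.
With the tool pointing down it reaches from about 0.275 to 1 m from the base axis. Payload 8.4 kg.
Tool frame: the origin (TCP) lies on the centre line of the jaws, within the pads' length; the fingertips stand 17 mm ahead of it and the grasp point (between the pads) lies 2 mm behind it (bot.tcp_to_tips is the y of the fingertips in the tool frame, in m); y points along the fingers, z is the direction in which the jaws open and shut, and the axes are right-handed (so a half turn about y gives the same grasp; the last joint's range is limited). The gripper opens to 85 mm and grips with 20 to 120 N. Pads are 22 mm wide; open, the fingers measure 114 mm over their backs; the gripper's body (76 mm by 85 mm) begins 54 mm behind the grasp point. The pads swing forward as they close: fully open they stand 13 mm farther back than shut.
Start: joints at [-1.277, 0.353, 1.633, -0, 1.155, -0.002], TCP at [0.182, -0.598, 0.248] pointing down, gripper open.
Joint ranges: [-2.63, 2.63], [-0.92, 2.1], [0.06, 2.66], [-1.3, 4.44], [0, 2.69], [-3.02, 3.02]. Speed limits (rad/s): [2.22, 2.22, 2.79, 3.14, 3.14, 3.14].

### API

Orientations are given as a unit quaternion [x, y, z, w].
In Python, from workcell import bot, hand, kinematics, get_obs, vision, hand_in gives the robot as it stands. The module is installed in compiled form; this text tells all that it offers. Calls block until the motion is done:
- bot.reach(position, orientation): joint-space move of the TCP to a pose.
- bot.servo_line(position, ori=None, velocity=0.15): straight line of the TCP; ori=None keeps the orientation; velocity is the mean speed in m/s.
- bot.goto_joints(angles): joint-space move.
- hand.move_gripper(opening, strength=None): finger opening in m; strength is the grip in N (None keeps the last); returns when the fingers have stopped.
- bot.dwell(seconds).
- kinematics.solve_ik(position, orientation): joint angles nearest the present ones, or None.
- get_obs(): the state.
- vision.read_camera(name): name is "scene" or "top" or "wrist"; returns a dict with "frame" (384x512x3 uint8, red, green, blue), "intrinsics" (3x3 intrinsics, pixels), "view" (4x4, takes a point from world to camera coordinates). Camera axes: x right, y down, z forward; pixel columns grow to the right and rows downward; lengths in m; the calibration is good to about 2 mm. A picture is of the moment at which its call begins. There is no depth.
A pose or a line that the arm cannot do raises bot.IKError and nothing moves.
- hand_in(): hands the job in, once; it reports no verdict.
The state is a dict: "time_s": time; "joint_pos": joint angles; "joint_vel": joint speeds; "joint_efforts": joint torques, N m; "position": TCP position; "orientation": TCP orientation; "wrist_force": force on the tool from outside, world axes, zero at the start; "ft_torque": the same for the moment, N m; "gripper_width": finger opening in m.
Only numpy, scipy, OpenCV 4.12 (cv2) and the standard library are available. Lean on these libraries where they do the work, as an engineer would, in place of code of your own. Each camera call takes 0.05 s, during which the arm holds its last target.

### The job

On the green indexing fixture, push the aluminium disc round with a fingertip on its blue lug until the notch in its rim is over the yellow pin, then press it down by its hub until it is fully home on the black seat. Do not lift the disc, and leave all the other things on the bench where they are.

Things in the scene. Friction and masses are not known exactly. Their poses are not given: they have to be found in the camera images.
- fixture: Green round fixture bolted to the bench: flange 208 mm across and 12 mm high, above it a drum 148 mm across with a flat black seat on top, 46 mm above the bench. Origin at bench level on the disc's upright axis, +x horizontally towards the pin. It stands at any place and heading, and cannot be moved.
- pin_tip (a point): Top of the yellow drive pin fixed in the fixture: a short key standing on the seat, 12 mm wide, lying along a radius from 47 to 73 mm from the axis, with a half-round top 55.5 mm above the bench. The point is on its top, 62 mm from the axis. Its outer 13 mm stand out beyond the rim of the disc and can be seen from above; a 6 mm wide yellow line on the drum and flange carries on from it.
- index_disc (a joint): Turn of the aluminium disc about its upright axis, rad, growing anticlockwise from above; 0 and whole turns (2 pi) either way: notch exactly over the pin. It starts between 0.7 and 5.6 and turns either way, up to two turns from 0. Stiff (about 0.12 N m, some 3 N at the lug) and it stays where it is left. The disc is 120 mm across and 12 mm thick; at the start its underside is 56 mm and its upper face 68 mm above the bench.
- disc_slide (a joint): How far the disc has been pressed down its spindle, m: 0 at the start (10 mm above the seat), 0.010 fully home on the black seat, negative when lifted. It is a tight fit: it takes about 6 to 8 N to move down, and it stays where it is left. Unless the notch is over the pin the disc is stopped by the tip of the pin after about 1 mm.
- notch (a point): The notch in the disc's rim, open outwards and through the whole thickness, 17 mm wide (2.5 mm to spare either side of the pin) and reaching in from the rim to 45 mm from the axis. The point lies 62 mm from the axis on the notch's middle line, level with the underside of the disc; it turns and sinks with the disc.
- lug (a point): Middle of the blue upright lug on the disc's upper face, straight across from the notch: 26 mm long along the radius (30 to 56 mm from the axis), 8 mm thick, 18 mm high above the disc's face. The point is 43 mm from the axis and 9 mm above the face. Its flat sides are what a fingertip pushes, to turn the disc.
- hub_top (a point): Centre of the top of the dark round hub in the middle of the disc, with a white spot: 36 mm across, 20 mm high above the disc's face (top 88 mm above the bench at the start, 78 mm when the disc is home). Press here.
- collar: Bystander: loose brass ring 20 mm across, 12 mm high, lying on the green flange. Origin at the centre of its underside.
- slip_block: Bystander: loose steel block 18 x 12 x 10 mm, lying on the green flange. Origin at the centre of its underside.
- file: Bystander: flat file with a red handle, 250 mm long, 22 mm high, lying on the bench. Origin at bench level in the middle of its length.
- hammer: Bystander: hammer lying on the bench, about 250 mm long. Origin under its middle.
- square: Bystander: steel try square lying on the bench, stock 75 mm, blade 110 mm, 14 mm high. Origin under the middle of its stock.
- workpiece: Bystander: stepped aluminium workpiece 30 x 65 x 35 mm on the bench. Origin at the centre of its underside.
- jar: Bystander: amber glass jar with a black lid, 52 mm across, 75 mm high, standing on the bench. Origin at the centre of its underside.

How it is judged:
On the way:
1. the notch has been turned over the pin (horizontal distance between notch and pin_tip below 0.006 m).
At the end, for the whole second after the job is handed in: The disc is within 1.5 mm of fully home (pressed down more than 8.5 of 10 mm), its notch round the pin (within 5 mm, seen from above); every bystander is within 30 mm of where it started and the jar stands upright (value of joint disc_slide above 0.0085 m and horizontal distance between notch and pin_tip below 0.005 m and distance of each of collar, slip_block, file, hammer, square, workpiece, jar from where it was at the start of the episode below 0.03 m and angle between jar's own z axis and vertical below 0.3 rad); the robot touches nothing.
It fails at once if the disc was lifted more than 3 mm (value of joint disc_slide below -0.003 m).
It fails at once if a bystander was moved or lifted more than 30 mm, or the jar was tipped (distance of any of collar, slip_block, file, hammer, square, workpiece, jar from where it was at the start of the episode above 0.03 m or angle between jar's own z axis and vertical above 0.3 rad).
It also fails if it takes over 54 s, if anything falls off the work surface, if the arm or the gripper's body presses on something with over 40 N, if the wrist force passes 120 N, or if a joint passes its speed limit or range.

## Working session

There is one attempt and no reset: what is moved stays moved. The work goes in short steps, each a Python script; the robot and the scene stay as the last script left them, time stands still between calls to the robot, and variables do not carry over. Pictures are saved under pics/ and viewed, and the job is handed in when it is done.

```bash
mkdir -p pics
cat > h.py <<'E'
import numpy as np,cv2
from workcell import bot,hand,kinematics,get_obs,vision,hand_in
def snap(n,f):
    r=vision.read_camera(n); np.savez('pics/'+f+'.npz',K=r['intrinsics'],V=r['view'],F=r['frame'])
    cv2.imwrite('pics/'+f+'.png',r['frame'][:,:,::-1]); return r
def crop(f,x0,y0,x1,y1,s):
    im=cv2.imread('pics/'+f+'.png')[y0:y1,x0:x1]
    cv2.imwrite('pics/'+f+'_c.png',cv2.resize(im,None,fx=s,fy=s,interpolation=cv2.INTER_CUBIC))
def ray(f,u,v,z):
    d=np.load('pics/'+f+'.npz');V=d['V'];R=V[:3,:3];t=V[:3,3];c=-R.T@t
    w=R.T@np.linalg.solve(d['K'],[u,v,1.]); return c+w*(z-c[2])/w[2]
def proj(f,p):
    d=np.load('pics/'+f+'.npz');V=d['V'];q=d['K']@(V[:3,:3]@np.array(p)+V[:3,3]);return q[:2]/q[2]
E
python3 - <<'E'
from h import *
for n in ('top','scene'): snap(n,n+'0')
o=get_obs();print(o['time_s'],o['position'],o['orientation'],bot.tcp_to_tips,o['gripper_width'])
E
```

```text
0.1 [ 0.18208927 -0.59747658  0.24765269] [-0.10424828  0.69980778 -0.69896791  0.10414047] 0.017 0.08506509837499102
```

View pics/top0.png

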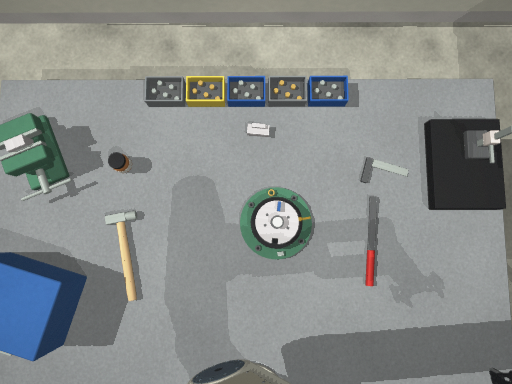

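View pics/scene0.png

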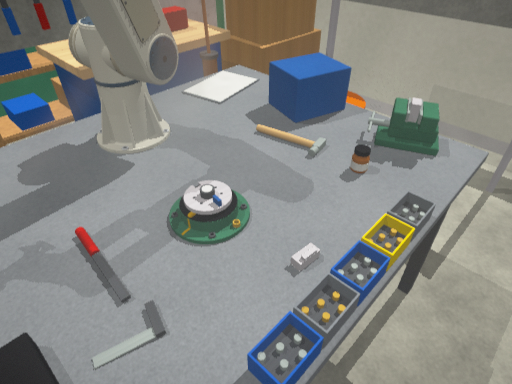

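Run:
```python
from h import *
crop('top0',230,175,325,270,6.3)
crop('scene0',155,165,265,250,6.3)
```

```text
(no output)
```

View pics/top0_c.png

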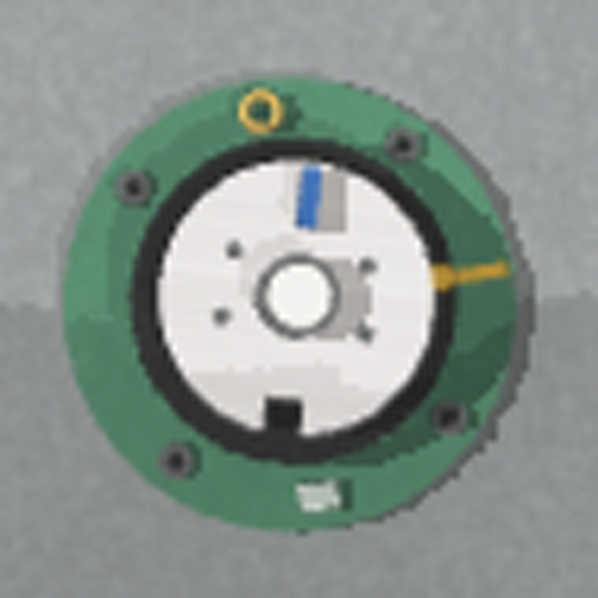

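View pics/scene0_c.png

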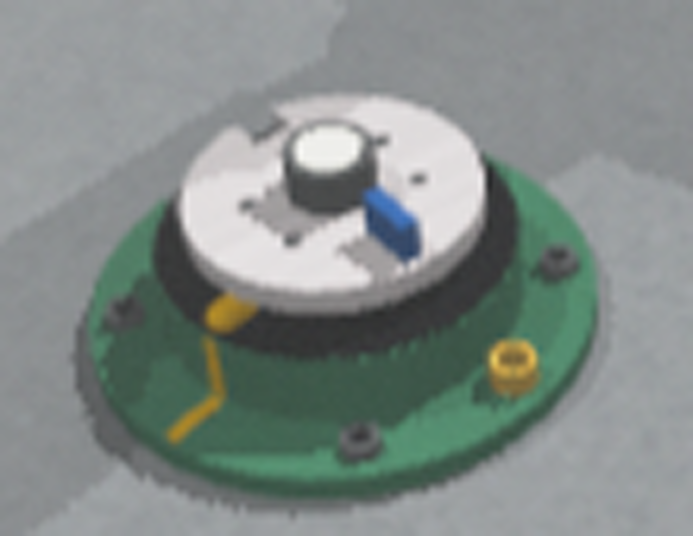

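Run:
```python
from h import *
g=lambda x,y,z:ray('top0',230+(x+.5)/6.3-.5,175+(y+.5)/6.3-.5,z)
c=g(299,296,.088);print('hub',c)
d=g(298,297,.068);print('disc',d)
fl=g((60+518)/2,303,.012);print('flange',fl)
for n,p in dict(pin=(443,277,.052),line=(508,268,.012),notch=(282,400,.068),lugtop=(309,197,.086),collar=(261,110,.024),block=(320,496,.022)).items():
    q=g(*p)-c;print(n,q[:2]+c[:2],np.hypot(*q[:2]),np.degrees(np.arctan2(q[1],q[0])))
V=np.load('pics/top0.npz')['V'];print(V, np.load('pics/top0.npz')['K'])
```

```text
hub [ 0.51167283 -0.08522895  0.088     ]
disc [ 0.5120619  -0.08595539  0.068     ]
flange [ 0.51161394 -0.08505674  0.012     ]
pin [ 0.52149424 -0.15130695] 0.06680390721689584 -81.5458157005246
line [ 0.52750839 -0.18564765] 0.10165963360765422 -81.03852010271089
notch [ 0.4673199  -0.07858816] 0.04484732540151756 171.48458634001767
lugtop [ 0.55450667 -0.09005803] 0.04310519294524749 -6.432361523712639
collar [ 0.59929196 -0.07233055] 0.08856342773617047 8.374354393781182
block [ 0.42451107 -0.09773588] 0.08805450679900394 -171.8343077662446
[[-9.44013873e-04 -9.99983163e-01 -5.72568757e-03 -9.73323487e-03]
 [-9.92172869e-01  1.65156787e-03 -1.24861006e-01  6.16268715e-01]
 [ 1.24868360e-01  5.56300134e-03 -9.92157722e-01  1.18308500e+00]
 [ 0.00000000e+00  0.00000000e+00  0.00000000e+00  1.00000000e+00]] [[427.57634273   0.         249.55711081]
 [  0.         427.57634273 185.61015877]
 [  0.           0.           1.        ]]
```

```bash
cat >> h.py <<'E'
from scipy.spatial.transform import Rotation as Ro
C=np.array([.5117,-.0853])
def quat(phi,s=1):
    r=s*np.array([np.cos(phi),np.sin(phi),0]);y=np.array([0,0,-1.])
    return Ro.from_matrix(np.stack([r,y,np.cross(r,y)],1)).as_quat()
def pt(phi,rad,tan,z):
    return np.array([C[0]+rad*np.cos(phi)-tan*np.sin(phi),C[1]+rad*np.sin(phi)+tan*np.cos(phi),z])
E
python3 - <<'E'
from h import *
o=get_obs()
print(Ro.from_quat(o['orientation']).as_matrix().round(2))
for s in (1,-1):
    for d in (-8,20,50,80,99):
        q=kinematics.solve_ik(pt(np.radians(d),.045,-.019,.095),quat(np.radians(d),s));print(s,d,None if q is None else np.round(q,2))
hand.move_gripper(0.0)
bot.reach([C[0]-.03,C[1],.30],quat(0,1))
o=get_obs();print(o['time_s'],o['gripper_width'],o['wrist_force'])
r=snap('wrist','w0');print(r['view'],r['intrinsics'])
E
```

```text
[[-0.96 -0.    0.29]
 [-0.29  0.   -0.96]
 [-0.   -1.   -0.  ]]
1 -8 [-0.2   0.45  1.88 -0.    0.81 -1.63]
1 20 [-0.16  0.46  1.88 -0.    0.81 -2.08]
1 50 [-0.12  0.45  1.9  -0.    0.8  -2.56]
1 80 None
1 99 [-0.08  0.4   1.97 -0.    0.77  2.91]
-1 -8 [-0.2   0.45  1.88 -0.    0.81  1.51]
-1 20 [-0.16  0.46  1.88 -0.    0.81  1.06]
-1 50 [-0.12  0.45  1.9  -0.    0.8   0.58]
-1 80 [-0.08  0.42  1.94 -0.    0.78  0.09]
-1 99 [-0.08  0.4   1.97 -0.    0.77 -0.23]
3.0 -1.091337358923122e-05 [ 0.07409594  0.11653206 -0.24870592]
[[ 6.36998758e-04  9.99999409e-01 -8.80888005e-04  8.64608489e-02]
 [ 9.59479651e-01 -3.62972973e-04  2.81777691e-01 -5.13967031e-01]
 [ 2.81777205e-01 -1.02468616e-03 -9.59479315e-01  2.92195292e-01]
 [ 0.00000000e+00  0.00000000e+00  0.00000000e+00  1.00000000e+00]] [[273.42139649   0.         257.62021217]
 [  0.         273.42139649 188.27958559]
 [  0.           0.           1.        ]]
```

View pics/w0.png

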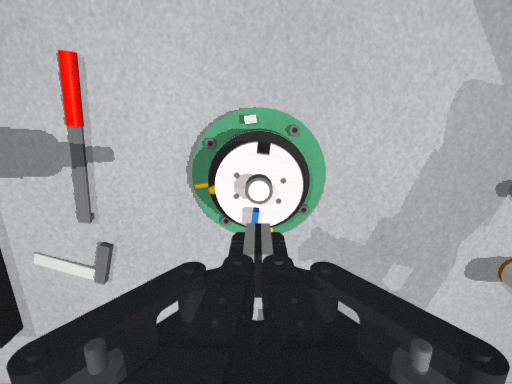

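Run:
```python
from h import *
o=get_obs();p=o['position'];print(p)
for a in (0,.017,.03): 
  print(a,proj('w0',[p[0]-.011,p[1],p[2]-a]),proj('w0',[p[0]+.011,p[1]+.0,p[2]-a]))
crop('w0',180,95,340,255,5)
bot.reach([C[0]+.03,C[1]-.0,.30],quat(0,-1))
snap('wrist','w1');crop('w1',180,95,340,255,5);print(get_obs()['time_s'])
```

```text
[ 0.48169967 -0.08587746  0.2999263 ]
0 [258.85446118 232.54659492] [258.82781499 270.89630327]
0.017 [258.74995085 219.30616291] [258.730085   254.25193029]
0.03 [258.68389534 210.93757879] [258.66784806 243.65237196]
5.7667
```

View pics/w0_c.png

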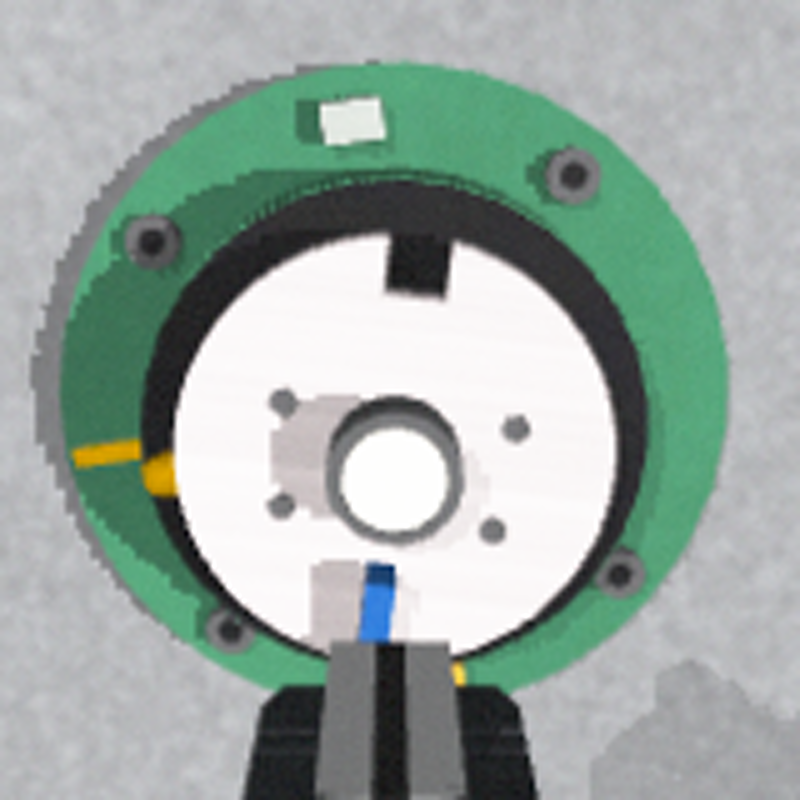

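View pics/w1_c.png

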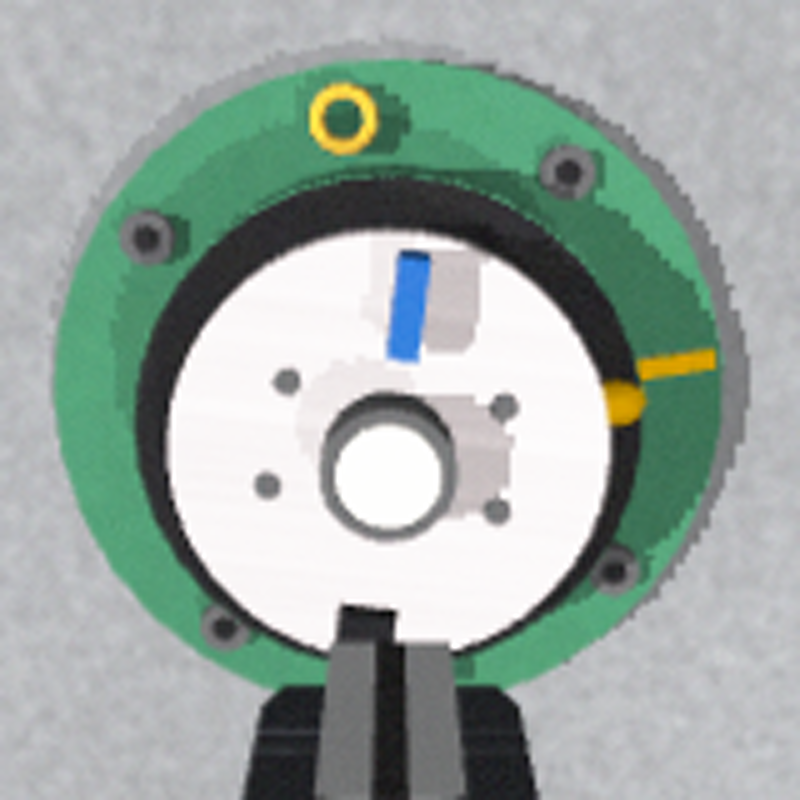

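Run:
```python
from h import *
for f,P in dict(w0=dict(hub=(395,480,.088),pin=(158,476,.053),line0=(140,452,.046*0+.012),line=(75,458,.012),notch=(415,296,.068),notchrim=(422,240,.068),lug=(383,590,.086)),
 w1=dict(hub=(387,476,.088),pin=(625,402,.053),line0=(640,369,.012),line=(715,360,.012),notch=(368,608,.068),lugout=(415,257,.086),lugin=(404,360,.086),collar=(343,118,.024))).items():
  g=lambda x,y,z:ray(f,180+(x+.5)/5-.5,95+(y+.5)/5-.5,z)
  c=g(*P['hub'])
  for n,p in P.items():
    q=g(*p);e=q-c;print(f,n,q[:2].round(4),np.hypot(*e[:2]).round(4),np.degrees(np.arctan2(e[1],e[0])).round(1))
```

```text
w0 hub [ 0.5129 -0.0854] 0.0 0.0
w0 pin [ 0.5223 -0.1527] 0.0679 -82.1
w0 line0 [ 0.5267 -0.1653] 0.0811 -80.2
w0 line [ 0.5287 -0.1859] 0.1016 -81.1
w0 notch [ 0.4685 -0.0802] 0.0447 173.2
w0 notchrim [ 0.4539 -0.0784] 0.0595 173.2
w0 lug [ 0.544  -0.0886] 0.0313 -5.8
w1 hub [ 0.5131 -0.0855] 0.0 0.0
w1 pin [ 0.5244 -0.152 ] 0.0675 -80.4
w1 line0 [ 0.5251 -0.1634] 0.0788 -81.3
w1 line [ 0.5279 -0.1863] 0.1019 -81.7
w1 notch [ 0.4686 -0.0802] 0.0449 173.2
w1 lugout [ 0.5691 -0.0924] 0.0563 -7.0
w1 lugin [ 0.5431 -0.0898] 0.0303 -8.1
w1 collar [ 0.6004 -0.0728] 0.0881 8.3
```

```bash
sed -i 's/^C=.*/C=np.array([.5125,-.0854])/' h.py
python3 - <<'E'
from h import *
ph=np.radians(-7);q=quat(ph,-1)
bot.reach(pt(ph,.045,-.030,.16),q)
f0=np.array(get_obs()['wrist_force'])
for z in (.12,.10,.092):
    bot.servo_line(pt(ph,.045,-.030,z),velocity=.1);o=get_obs();print(z,np.round(o['wrist_force']-f0,2))
    if abs(o['wrist_force'][2]-f0[2])>3: break
t=-.030
while t<-.009:
    t+=.002;bot.servo_line(pt(ph,.045,t,.092),velocity=.03);f=get_obs()['wrist_force']-f0
    print(round(t,3),np.round(f,2))
    if np.hypot(*f[:2])>1.5: break
snap('wrist','w2');snap('scene','s2');crop('s2',155,145,265,250,6);print(get_obs()['time_s'],f0)
E
```

```text
0.12 [-0.23 -0.11 -1.27]
0.1 [-0.23 -0.41 -0.82]
0.092 [-0.93 -0.12 -1.41]
-0.028 [-1.5  -0.24 -1.39]
7.9 [0.88438393 0.15524202 0.96752142]
```

View pics/s2_c.png

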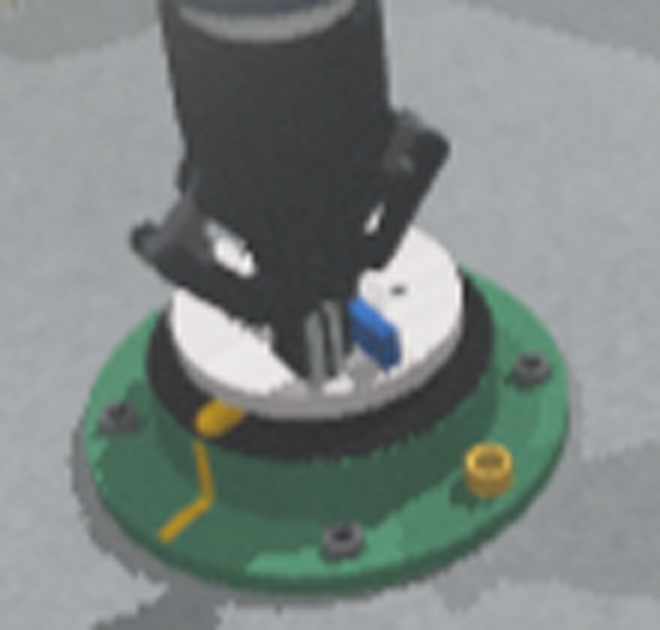

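View pics/w2.png

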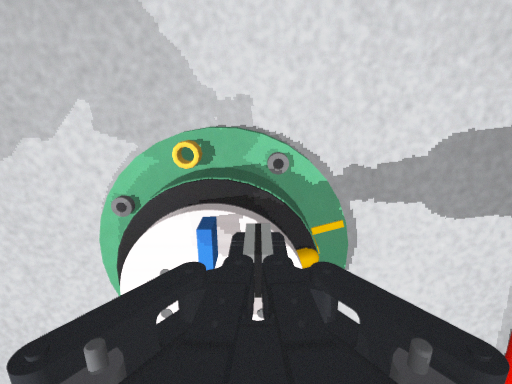

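Fingertip at about (257,225) in the wrist view, beside the blue lug at (208,240), a gap remaining: the stop was force noise. I'll close in.

Run:
```python
from h import *
ph=np.radians(-7)
bot.dwell(.2);f0=np.array(get_obs()['wrist_force']);print(f0)
t=-.026
while t<-.007:
    bot.servo_line(pt(ph,.045,t,.092),velocity=.03);bot.dwell(.1);f=get_obs()['wrist_force']-f0
    print(round(t,4),np.round(f,2))
    if abs(f[1])>1.8: break
    t+=.0015
snap('wrist','w3');print(get_obs()['time_s'])
```

```text
[-0.20311896 -0.69359178 -0.12330784]
-0.026 [0.49 0.09 0.96]
-0.0245 [0.59 0.86 0.83]
-0.023 [ 0.23  0.54 -0.16]
-0.0215 [0.24 0.15 0.09]
-0.02 [0.43 1.26 0.3 ]
-0.0185 [0.9  1.38 0.  ]
-0.017 [ 0.57 -0.07 -0.37]
-0.0155 [-1.01 -1.49 -0.76]
-0.014 [ 0.22 -2.19 -0.67]
11.3
```

View pics/w3.png

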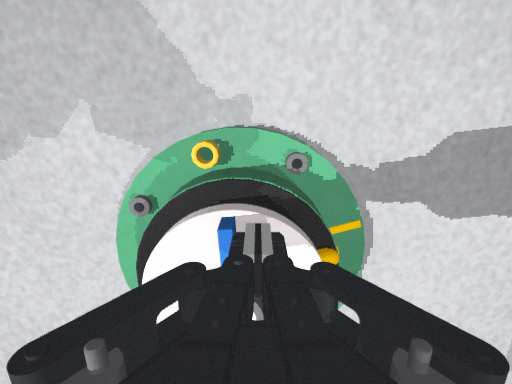

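Run:
```python
from h import *
for d in np.arange(1,95,8.):
    p=np.radians(d)
    bot.servo_line(pt(p,.045,-.0155,.092),quat(p,-1),velocity=.03);f=get_obs()['wrist_force']
    print(d,np.round(f,1),end=';')
    if np.hypot(*f[:2])>15: print('stop');break
bot.dwell(.1)
snap('wrist','w4');snap('scene','s4');snap('top','t4');crop('t4',230,175,325,270,6.3);crop('s4',155,145,265,250,6);print(get_obs()['time_s'])
```

```text
1.0 [ 0.6 -2.4  0.3];9.0 [ 0.8 -0.9  0.4];17.0 [ 0.4 -0.   0.1];25.0 [ 2.4 -2.1  0.6];33.0 [ 1.4 -0.6  0.6];41.0 [ 2.7 -0.4  0.7];49.0 [ 2.3 -0.2  0. ];57.0 [2.3 1.3 0.5];65.0 [2.3 2.1 1.3];73.0 [ 3.5  0.7 -0.1];81.0 [1.5 1.1 1.6];89.0 [1.3 2.2 0.9];16.0
```

View pics/w4.png

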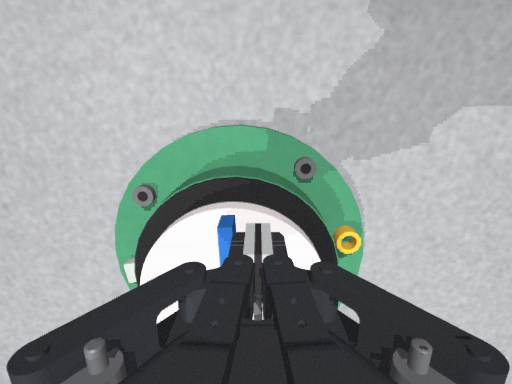

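View pics/s4_c.png

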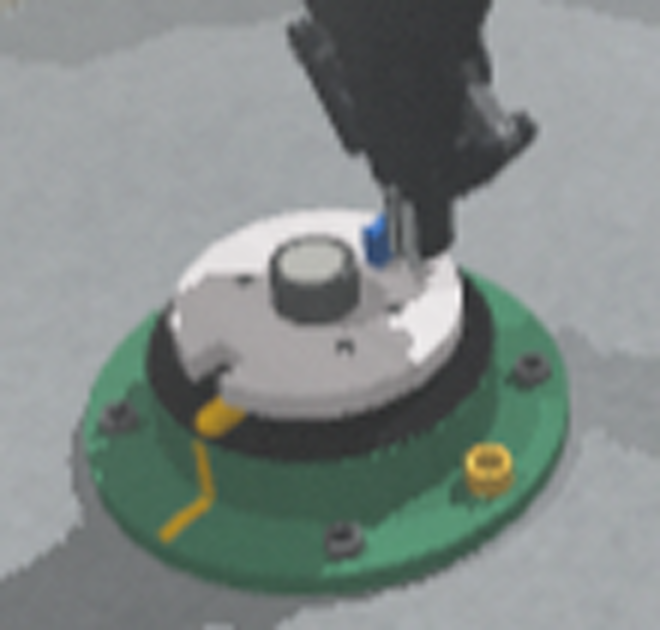

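View pics/t4_c.png

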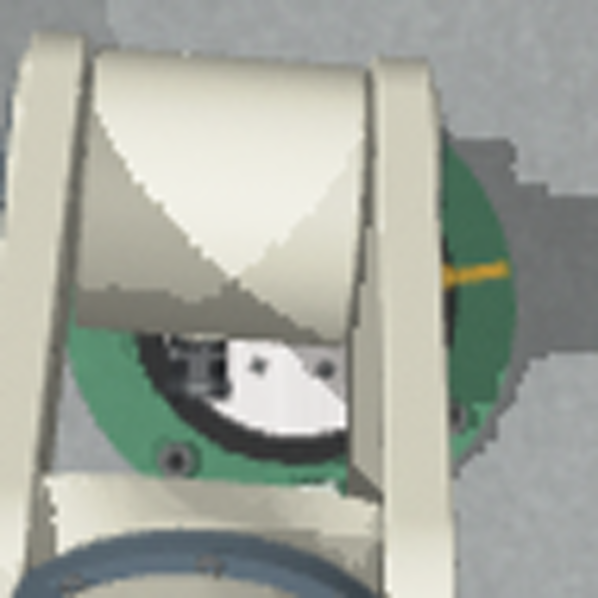

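Run:
```python
from h import *
crop('w4',200,200,280,280,8)
```

```text
(no output)
```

View pics/w4_c.png

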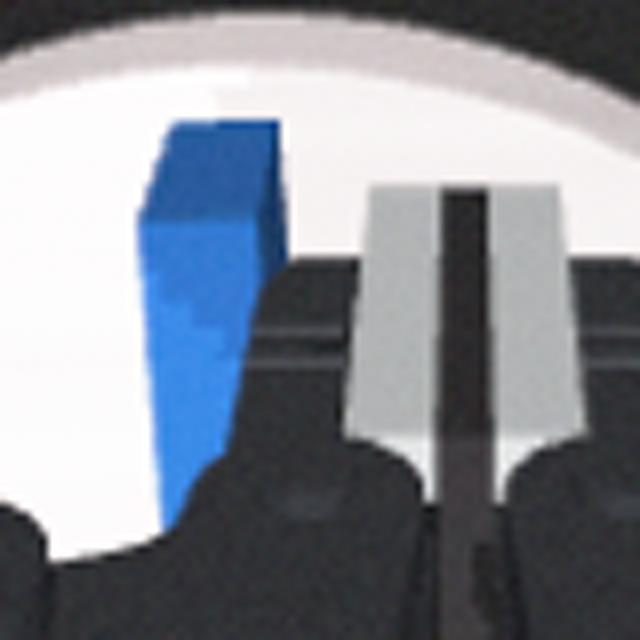

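```bash
cat >> h.py <<'E'
def ang(f,x0,y0,s,x,y,z):
    q=ray(f,x0+(x+.5)/s-.5,y0+(y+.5)/s-.5,z)[:2]-C
    print(f,'r',np.hypot(*q).round(4),'deg',np.degrees(np.arctan2(q[1],q[0])).round(1))
E
python3 - <<'E'
from h import *
ang('w4',200,200,8,202,218,.086)
ang('w4',200,200,8,226,120,.068)
E
```

```text
w4 r 0.0562 deg 90.1
w4 r 0.0558 deg 90.5
```

Run:
```python
from h import *
for d in (93,97.4):
    p=np.radians(d); bot.servo_line(pt(p,.045,-.0155,.092),quat(p,-1),velocity=.02)
bot.dwell(.1)
snap('wrist','w5');crop('w5',200,200,280,280,8)
# retreat: back off tangentially, then up
bot.servo_line(pt(p,.045,-.022,.092),velocity=.05)
bot.servo_line(pt(p,.045,-.022,.14),velocity=.1)
p=np.radians(98.7-180)
bot.reach(np.array([C[0]+.03,C[1],.30]),quat(0,-1))
snap('wrist','w6');crop('w6',180,95,340,255,5)
snap('scene','s6');crop('s6',155,165,265,250,6.3)
print(get_obs()['time_s'])
```

```text
19.25
```

View pics/w5_c.png

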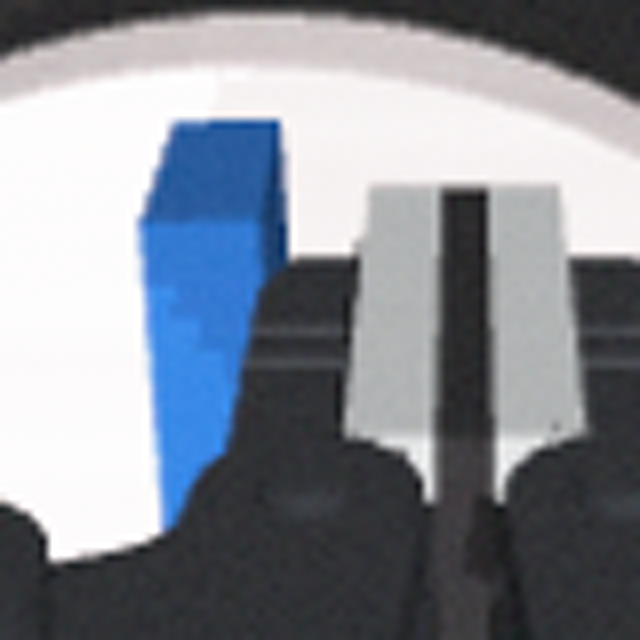

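View pics/w6_c.png

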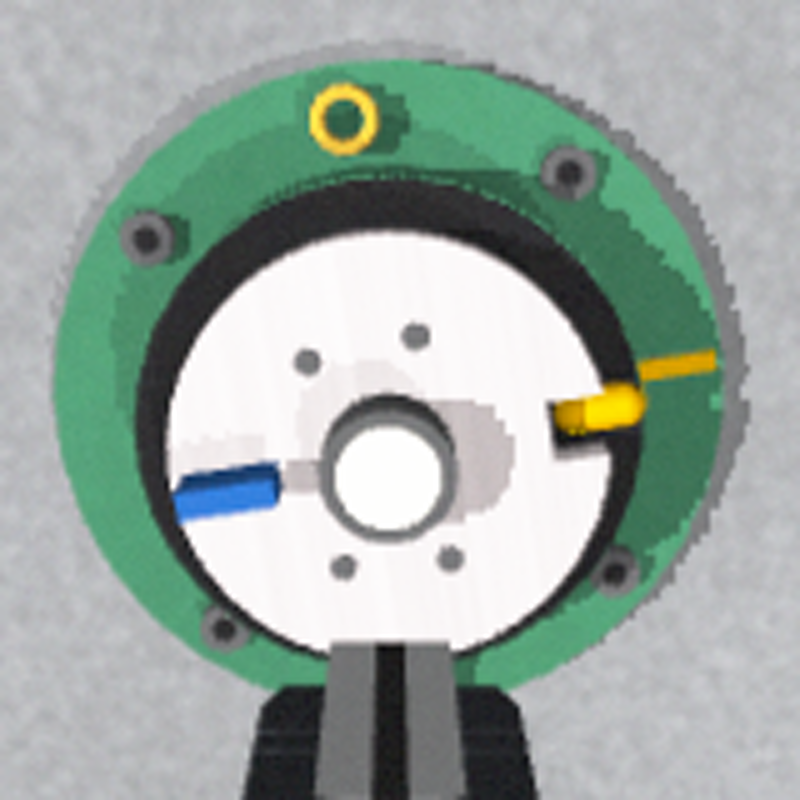

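View pics/s6_c.png

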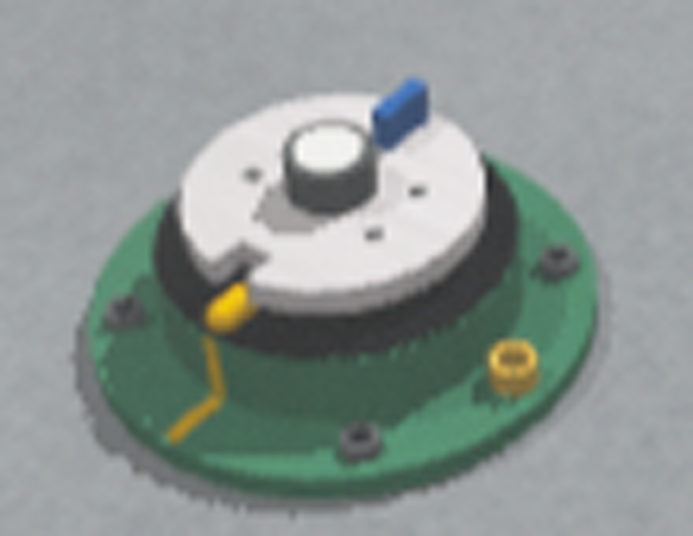

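Run:
```python
from h import *
im=cv2.imread('pics/w6.png')
S=14;x0,y0,x1,y1=205,160,330,205
s=6
im=cv2.resize(im[160:205,280:330],None,fx=12,fy=12,interpolation=cv2.INTER_CUBIC)
def P(p):
    u=proj('w6',p);return tuple(int(round(v)) for v in ((u[0]-280+.5)*12,(u[1]-160+.5)*12))
def L(a,pts,z,col):
    a=np.radians(a);cv2.polylines(im,[np.array([P(pt(a,r,t,z)) for r,t in pts])],False,col,1)
C[:]=C
for a,col in ((-81.3,(0,0,255)),):
    L(a,[(.0594,-.0085),(.045,-.0085),(.045,.0085),(.0594,.0085)],.068,col)
    L(a,[(.047,0),(.073,0)],.0555,(255,0,0))
    L(a,[(.085,0),(.104,0)],.012,(255,0,0))
cv2.imwrite('pics/ov.png',im)
```

```text
(no output)
```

View pics/ov.png

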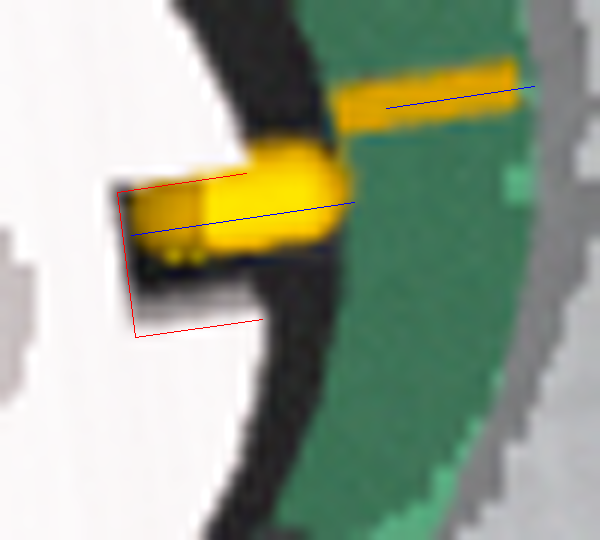

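Run:
```python
from h import *
q=quat(np.radians(8.7),-1)
bot.reach(np.array([*C,.14]),q);bot.servo_line([*C,.110],velocity=.06);bot.dwell(.2)
f0=np.array(get_obs()['wrist_force'])
z=.106
while z>.0915:
    bot.servo_line([*C,z],velocity=.02);o=get_obs();f=o['wrist_force']-f0
    print(round(z,4),round(o['position'][2],4),np.round(f,1))
    if f[2]>22: break
    z-=.001
print(o['time_s'])
```

```text
0.106 0.1058 [ 1.1 -0.2 -0.2]
0.105 0.105 [ 0.7 -0.2 -0.1]
0.104 0.1041 [0.3 0.2 3.2]
0.103 0.1032 [-1.2  0.3  5.4]
0.102 0.1021 [-0.4  0.2  4.8]
0.101 0.1011 [ 1.5 -0.7  3.5]
0.1 0.1 [-0.4 -0.3  4.3]
0.099 0.099 [-1.2 -0.1  4. ]
0.098 0.098 [ 0.5 -0.5  4.2]
0.097 0.097 [0.1 0.2 3.7]
0.096 0.096 [-0.2  1.   3.4]
0.095 0.095 [-0.4 -0.4  5.5]
0.094 0.0949 [-3.   0.8 16.3]
0.093 0.0948 [-7.2  0.8 28. ]
24.3917
```

Contact was at 0.1045 and a hard stop at 0.0949, so the disc went down smoothly about 10 mm. I'll retreat and check.

Run:
```python
from h import *
bot.servo_line([*C,.14],velocity=.06)
bot.reach(np.array([C[0]+.03,C[1],.30]),quat(0,-1))
snap('wrist','w7');crop('w7',180,95,340,255,5)
snap('scene','s7');crop('s7',155,165,265,250,6.3)
for h in(.078,.088):print(h,(proj('s7',[*C,h])-[155,165])*6.3)
o=get_obs();print(o['time_s'],o['wrist_force'])
```

```text
0.078 [324.1987732  162.41654927]
0.088 [321.73973642 142.59162838]
26.1167 [-0.61926618  0.14633038 -0.26214277]
```

View pics/w7_c.png

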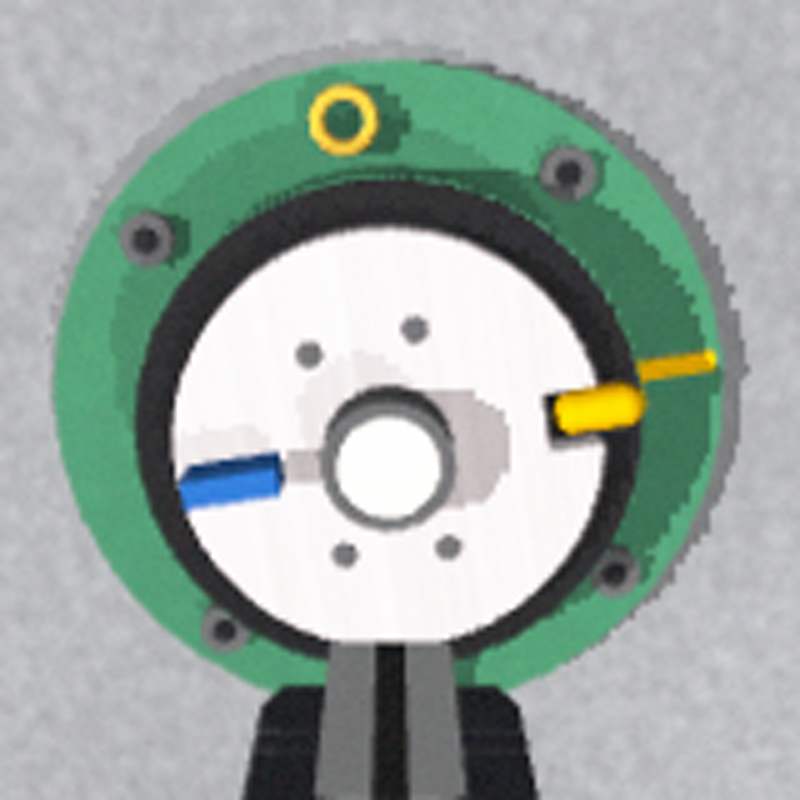

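View pics/s7_c.png

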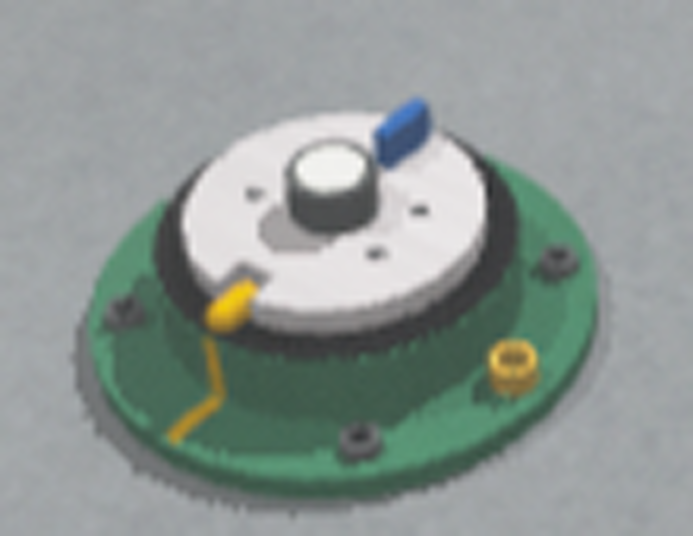

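View pics/s7.png

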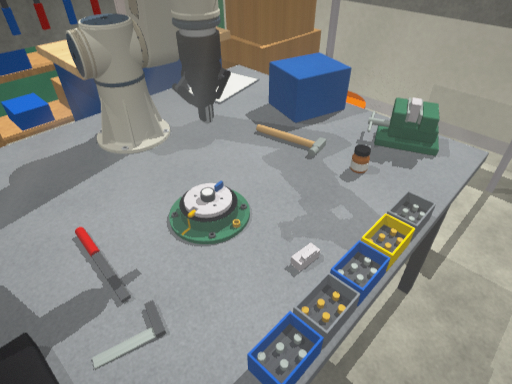

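The hub's white spot moved from about (331,146) to (333,167) in the scene crop, where 10 mm is about 20 px. The pin now fills the notch, and the bystanders in view have not moved.

```bash
python3 -c "
from h import *
hand_in()"
```

```text
the job is handed in; nothing more can be done
```

The disc is turned onto the pin and pressed home, and the job is handed in; hand-in gives no verdict, so this rests on my own checks.

- **Turning:** I pushed the lug about 106° anticlockwise with the closed fingers. An overlay on the wrist picture put the notch over the pin to within about 0.6 mm.
- **Contact with the lug:** Part of the push came from the wider black part of the finger just above the fingertip. Side forces stayed below about 4 N at every reading.
- **Pressing:** I pressed on the hub. Contact came at about TCP height 0.1045 m, with a hard stop at 0.0949 m (28 N), so it travelled about 9.6–10 mm. The hub's drop in the scene picture agrees with 10 mm.
- **Force check that disagreed:** It read about 4–5 N while the disc slid down, a little under the stated 6–8 N.
- **End state:** The last pictures show the pin filling the notch and the gripper clear of everything. The collar, file, hammer, square, workpiece and jar look unmoved. The slip block was hidden in the last two views, so I could not confirm it by sight, but the fingers never went down to its height.
- **Time:** The robot clock was at about 26 s of the 54 s allowed.

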